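# Set the running fit of a tube-rack clamp

### The arm

A 6-joint arm with a two-finger parallel gripper is mounted at the origin on the work surface; the furniture and walls round the work are solid. World frame = base frame: x ahead of the robot, y to its left, z up, the work surface at z = 0. Lengths are in m, angles in rad, forces in N, time in s.
With the tool pointing down it reaches from about 0.3 to 0.85 m from the base axis. Payload 4.2 kg.
Tool frame: the origin (TCP) lies between the finger pads; the fingertips stand ahead of it and the grasp point (between the pads) lies 8 mm behind it (bot.tips_ahead is the y of the fingertips in the tool frame, in m); y points along the fingers, x is the direction in which the jaws open and shut, and the axes are right-handed (so a half turn about y gives the same grasp; the last joint's range is limited). The gripper opens to 91 mm and grips with 3 to 60 N. Pads are 32 mm wide; open, the fingers measure 118 mm over their backs; the gripper's body (76 mm by 178 mm) begins 60 mm behind the grasp point.
Start: joints at [-1.279, 0.32, 1.565, -0, 1.257, -0.02], TCP at [0.176, -0.547, 0.225] pointing down, gripper open.
Joint ranges: [-3.11, 3.11], [-0.84, 2.01], [0.21, 2.61], [-1.34, 4.49], [0.05, 2.63], [-2.56, 2.56]. Speed limits (rad/s): [2.57, 2.57, 3.14, 3.14, 3.14, 3.14].

### API

Orientations are given as a unit quaternion [w, x, y, z].
In Python, from workcell import bot gives the robot as it stands. The module is installed in compiled form; this text tells all that it offers.
- The arm moves only by the shell command python3 -m crank 'ROWS' [OPENING] [FORCE]. ROWS is JSON, a list that holds one entry, the list of rows, each a list of 4 numbers: the shift along the tool's x, y, z in mm, then the turn about the tool's y in rad. In form: [[[tx, ty, tz, spin], ...]]. A call has 1 to 12 rows; each row shifts and turns the commanded pose from where the row before left it, along the tool's axes as they then stand; what a row does not reach is not made up. A row lasts 1/10 s, in which the tool goes at most 50 mm and 8.59 degrees, less where a joint would pass 70% of its speed; a pose out of reach is approached as far as the arm can. A call is refused whole if a number of a shift passes 50 or a number of a turn 0.15, either way. A call with a gripper value outside its range is refused whole. OPENING is the opening, from 0 (shut) to 1 (fully open), set as the call begins (- or left out, the last holds). The fingers move at their own pace and stop on an object; FORCE is the grip in N (left out, the last holds). Time passes only in rows, so rows that do not move let the fingers close. It gives the time, the measured TCP pose, the force and the opening at its end, in the units of the state.
- bot.observe(): the state, without advancing time (a new reading comes with each control period).
- bot.snapshot(name): name is "scene" or "top"; returns the picture (480x640x3 uint8, red, green, blue); there is no depth.
- bot.calibration(name): a dict with "fx", "fy", "cx", "cy" (pixels), "world_to_cam" (4x4, takes a point from world to camera coordinates). Camera axes: x right, y down, z forward; pixel columns grow to the right and rows downward; lengths in m; the calibration is good to about 2 mm. A picture is of the moment at which its call begins. calibration takes no time and is no camera call.
- bot.close_job(): hands the job in, once; it reports no verdict.
The state is a dict: "time_s": time; "joints": joint angles; "joint_vel": joint speeds; "joint_torque": joint torques, N m; "position": TCP position; "eef_rot": TCP orientation; "ft_force": force on the tool from outside, world axes, zero at the start; "ft_torque": the same for the moment, N m; "finger_gap": opening from 0.0 (shut) to 1.0 (fully open).
Only numpy, scipy, OpenCV 4.12 (cv2) and the standard library are available. Lean on these libraries where they do the work, as an engineer would, in place of code of your own. Each camera call takes 0.05 s, during which the arm holds its last target.

### The job

Stand the loose red tube rack upright in the nest of the rack clamp and let go of it. Then turn the clamp's black thumbscrew clockwise until it seats, with the blue jaw pressing on the rack, and back it off a quarter turn so that the rack is free again; finish while still gripping the thumbscrew there. Leave the bottles, the marker and the forceps alone.

Things in the scene. Friction and masses are not known exactly. Their poses are not given: they have to be found in the camera images.
- rack_center (a point): centre (half-way up) of the loose red five-place tube rack: 21 mm thick (its x), 118 mm long (its y), 73 mm tall (its z), about 50 g. It starts upright on the table with its length roughly along world x; the other red rack, in a tray far to the right, is not used. Pinch it across the 21 mm. It may stand in the nest either way round.
- nest (a point): middle of the nest floor of the rack clamp, 4 mm above the table, under the centre of the seated rack. The rack lies along its y; z is up; -x points to the thumbscrew. The grey fixed jaw has its face at x = +10.5 mm, 26 mm above the floor at its top. End stops 16 mm high have inner faces at y = +-64.5 mm. Stand the rack between fixed jaw and blue jaw, 3 to 5 mm to the -x side of this point.
- knob (a point): middle of the grip of the round black thumbscrew, on its upright axis, 87 mm to the clamp's -x of the nest, 64 mm above the table. The grip is a ribbed cylinder 36 mm across, 51 to 77 mm above the table, with a white mark on top; the housing under it has its top at 38 mm (a collar at 41). Grip it from above at any yaw; it stays where it is left (friction about 0.04 N m).
- thumbscrew (a joint): turn of the thumbscrew in rad, growing clockwise seen from above. It starts 2.1 to 3.2 rad short of seated; at 3.6 it seats on a hard stop, where the sprung blue jaw presses the rack with about 5 N. 4 mm of jaw travel a radian. A grip of 8 to 15 N turns it; the fingers slip on it once it is seated.
- clamp: the fixed rack clamp, 140 mm wide at the nest (its y) with a 64 mm wide neck reaching 115 mm to its -x; origin under the middle of the nest at table height, axes as for the nest.
- jaw_pad: the sprung blue jaw, 64 mm long, top 25 mm above the nest floor, driven along the clamp's x by the thumbscrew: its face is at nest x = -(8 + 4 * (3.6 - thumbscrew)) mm, so the opening is 27 to 31 mm wide at the start. This origin moves with the jaw but does not lie on it.
- buffer_bottle: bystander: white reagent bottle with a blue cap, 60 mm across and 125 mm tall, origin at the centre of its foot
- dye_bottle: bystander: small clear bottle with a black cap, 40 mm across and 85 mm tall, origin at the centre of its foot
- marker: bystander: blue and white marker pen lying on the table, 135 mm long (its y), 16 mm thick, origin at the middle of its underside
- forceps: bystander: steel forceps lying on the table, 132 mm long (its x), origin at the middle of its underside

How it is judged:
By the outcome, as a careful person would: the job done as asked, in the order asked, and still so for the second after the job is handed in, while the arm keeps its last pose, push and grip.
It also fails if it takes over 72 s, if anything falls off the work surface, if the arm or the gripper's body presses on something with over 40 N, if the wrist force passes 120 N, or if a joint passes its speed limit or range.

## Working session

There is one attempt and no reset: what is moved stays moved. The work goes in short steps, Python scripts to look and compute and a shell command to move; the robot and the scene stay as the last step left them, time stands still between calls to the robot, and variables do not carry over. Pictures are saved under pics/ and viewed, and the job is handed in when it is done.

```bash
mkdir -p pics
python3 - <<'E'
from workcell import bot
import cv2, numpy as np
np.set_printoptions(precision=4,suppress=True)
print(bot.observe()); print(bot.tips_ahead)
for n in("scene","top"):
    cv2.imwrite(f"pics/{n}0.png",bot.snapshot(n)[:,:,::-1]); print(bot.calibration(n))
E
```

```text
{'time_s': 0.0, 'joints': array([-1.279 ,  0.3203,  1.5657, -0.    ,  1.2574, -0.02  ]), 'joint_vel': array([ 0.0004,  0.0006,  0.0013,  0.0003, -0.0005,  0.0002]), 'joint_torque': array([ -0.0013, -41.2466, -23.1981,   0.0725,   0.0458,  -0.0002]), 'position': array([ 0.1762, -0.5468,  0.2241]), 'eef_rot': array([ 0.5719, -0.5712,  0.4168, -0.4158]), 'ft_force': array([-0.5012,  0.4938, -0.9043]), 'ft_torque': array([0.0218, 0.0142, 0.0322]), 'finger_gap': 0.9983978783309168}
0.011
{'fx': 481.1941503758082, 'fy': 481.1941503758082, 'cx': 324.9545242749356, 'cy': 241.34677339864922, 'world_to_cam': array([[-0.9801, -0.1969, -0.0259,  0.4678],
       [-0.0543,  0.3912, -0.9187,  0.0415],
       [ 0.191 , -0.899 , -0.3941,  1.0865],
       [ 0.    ,  0.    ,  0.    ,  1.    ]])}
{'fx': 568.2453283769731, 'fy': 568.2453283769731, 'cx': 320.02734947853344, 'cy': 228.8174235007655, 'world_to_cam': array([[ 0.0749, -0.9972,  0.0047,  0.0564],
       [-0.9735, -0.0742, -0.2162,  0.4454],
       [ 0.216 ,  0.0116, -0.9763,  1.3378],
       [ 0.    ,  0.    ,  0.    ,  1.    ]])}
```

View pics/scene0.png

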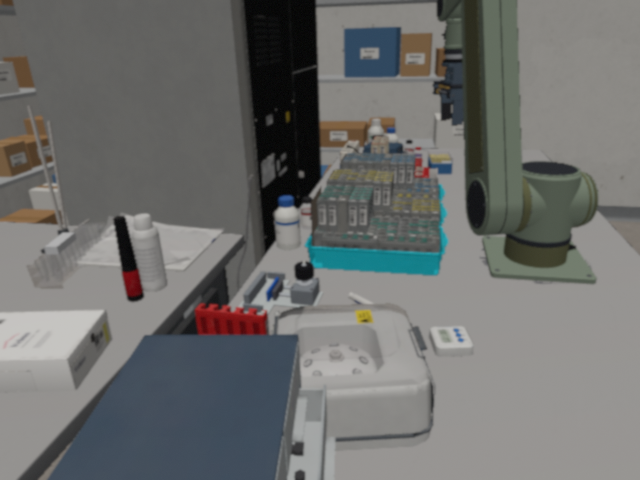

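View pics/top0.png

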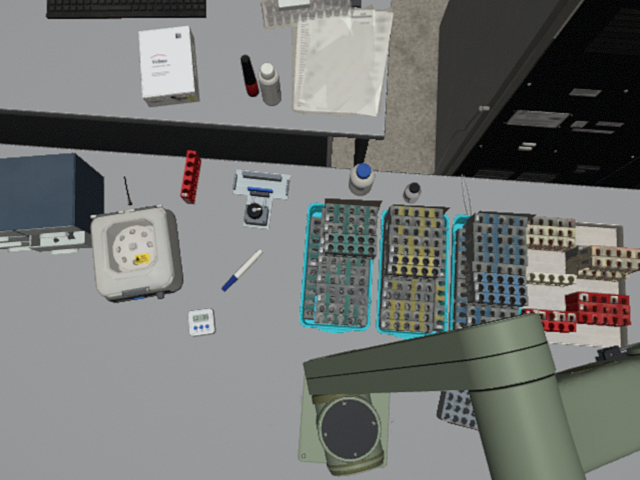

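The top view shows the loose red rack at about (190,177) px, the clamp's nest at (260,185), the black knob at (255,210), and the marker at (243,270). I'll zoom in on both views.

Run:
```python
import cv2
a=cv2.imread("pics/top0.png")[140:240,160:320]; cv2.imwrite("pics/topz.png",cv2.resize(a,(800,500),interpolation=cv2.INTER_CUBIC))
a=cv2.imread("pics/scene0.png")[240:345,180:340]; cv2.imwrite("pics/scz.png",cv2.resize(a,(800,525),interpolation=cv2.INTER_CUBIC))
```

```text
(no output)
```

View pics/topz.png

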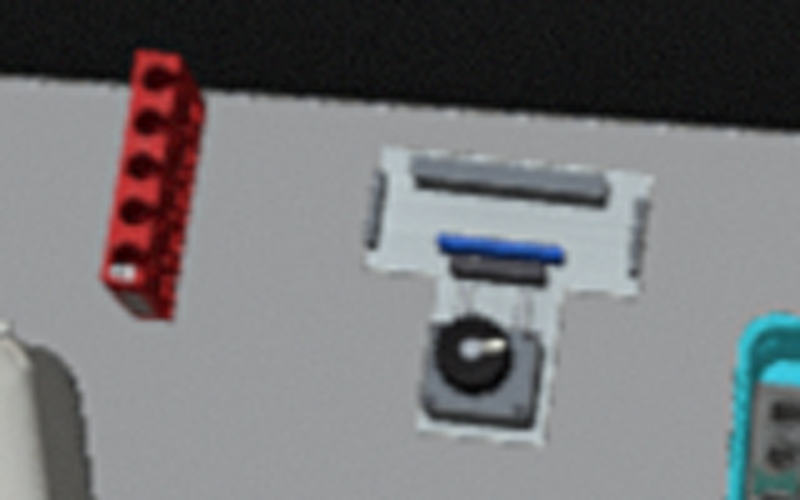

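View pics/scz.png

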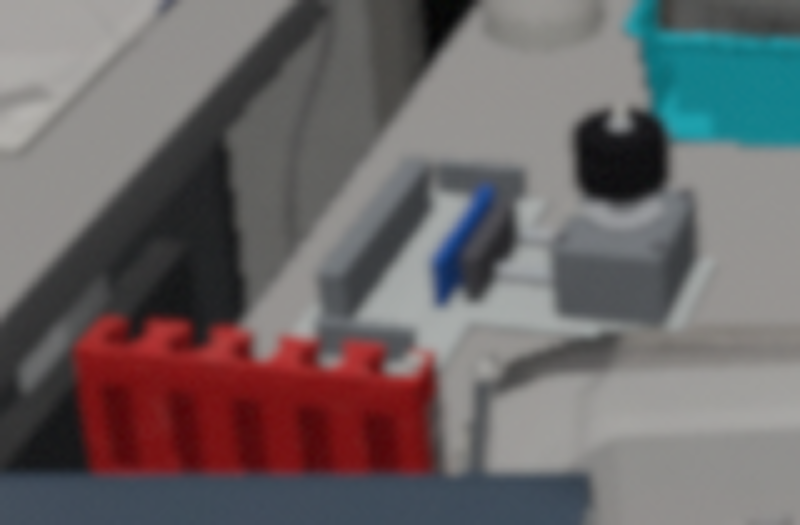

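```bash
cat > h.py <<'E'
import numpy as np, cv2
from workcell import bot
def ray(name,uv,z):
    c=bot.calibration(name); T=np.array(c["world_to_cam"]); R=T[:3,:3]; t=T[:3,3]
    uv=np.atleast_2d(uv).astype(float)
    d=np.c_[(uv[:,0]-c["cx"])/c["fx"],(uv[:,1]-c["cy"])/c["fy"],np.ones(len(uv))]@R
    o=-R.T@t
    return o+d*((z-o[2])/d[:,2])[:,None]
def proj(name,p):
    c=bot.calibration(name); T=np.array(c["world_to_cam"]); q=np.atleast_2d(p)@T[:3,:3].T+T[:3,3]
    return np.c_[q[:,0]/q[:,2]*c["fx"]+c["cx"],q[:,1]/q[:,2]*c["fy"]+c["cy"]]
E
python3 - <<'E'
from h import *
np.set_printoptions(precision=4,suppress=True)
z=lambda p:np.array(p)/5+[160,140]-0.4
print("racktop",ray("top",z([(135,50),(183,53),(150,282),(100,282)]),.073))
print("scene rack top",ray("scene",np.array([(80,345),(432,378)])/5+[180,240]-.4,.073))
print("plate",ray("top",z([(380,147),(655,174),(635,297),(366,266),(416,434),(546,446)]),.004))
print("jaw top +x edge/-x edge",ray("top",z([(413,155),(610,178),(606,192),(415,180)]),.030))
print("jaw lower face bottom",ray("top",z([(415,187),(606,206)]),.004))
print("blue",ray("top",z([(440,235),(565,250)]),.029))
print("knob top",ray("top",z([(473,350)]),.077))
print("stops",ray("top",z([(378,170),(645,200)]),.02))
im=cv2.imread("pics/top0.png").astype(int);b,g,r=im[...,0],im[...,1],im[...,2]
m=((r-np.maximum(g,b))>60)
sub=np.zeros_like(m);sub[140:215,170:215]=1;m&=sub
print(np.percentile(r[m],[5,20,40,50,60,80,95]))
m2=m&(r>175)
print(cv2.minAreaRect(np.argwhere(m2)[:,::-1].astype(np.float32)),m.sum(),m2.sum())
bl=((b-np.maximum(g,r))>50);s=np.zeros_like(bl);s[180:200,235:285]=1;bl&=s
p=np.argwhere(bl)[:,::-1];print(p.min(0),p.max(0),p.mean(0),ray("top",p.mean(0),.025))
E
```

```text
racktop [[0.6092 0.433  0.073 ]
 [0.6095 0.4092 0.073 ]
 [0.4917 0.4109 0.073 ]
 [0.4898 0.435  0.073 ]]
scene rack top [[0.6046 0.4303 0.073 ]
 [0.484  0.4317 0.073 ]]
plate [[0.5907 0.3192 0.004 ]
 [0.587  0.1766 0.004 ]
 [0.5209 0.1811 0.004 ]
 [0.5267 0.3195 0.004 ]
 [0.4411 0.2849 0.004 ]
 [0.4399 0.219  0.004 ]]
jaw top +x edge/-x edge [[0.5794 0.2976 0.03  ]
 [0.5749 0.1972 0.03  ]
 [0.5674 0.1985 0.03  ]
 [0.5663 0.2952 0.03  ]]
jaw lower face bottom [[0.5706 0.299  0.004 ]
 [0.568  0.2002 0.004 ]]
blue [[0.5388 0.2798 0.029 ]
 [0.5358 0.2164 0.029 ]]
knob top [[0.4687 0.2509 0.077 ]]
stops [[0.5733 0.3161 0.02  ]
 [0.5678 0.1793 0.02  ]]
[ 77.  91. 114. 128. 143. 174. 190.]
((187.33782958984375, 172.97299194335938), (7.233555316925049, 43.565731048583984), 9.462322235107422) 453 88
[248 187] [271 191] [259.5932 188.9492] [[0.5361 0.2497 0.025 ]]
```

```bash
cat >> h.py <<'E'
from scipy.spatial.transform import Rotation as Ro
def st():
    s=bot.observe(); q=s["eef_rot"]; R=Ro.from_quat([q[1],q[2],q[3],q[0]]).as_matrix()
    print("t %.1f pos %s yaw(toolx) %.3f down %s J %s\n F %s T %s gap %.1fmm"%(s["time_s"],s["position"].round(4),np.arctan2(R[1,0],R[0,0]),R[:,1].round(3),s["joints"].round(3),s["ft_force"].round(2),s["ft_torque"].round(3),s["finger_gap"]*91))
    return s,R
def to(goal):  # shift to goal in tool axes, mm
    s,R=st(); print("shift mm",(R.T@(np.array(goal)-s["position"])*1000).round(1))
E
python3 - <<'E'
from h import *
s,R=st();print(R.round(4))
to([.55,.422,.224])
E
```

```text
t 0.1 pos [ 0.1763 -0.5469  0.2242] yaw(toolx) -1.259 down [-0.     0.002 -1.   ] J [-1.279  0.32   1.566  0.     1.257 -0.02 ]
 F [ 0.17 -0.26 -0.07] T [ 0.017 -0.016 -0.011] gap 90.8mm
[[ 3.068e-01 -5.000e-04  9.518e-01]
 [-9.518e-01  1.500e-03  3.068e-01]
 [-1.600e-03 -1.000e+00  0.000e+00]]
t 0.1 pos [ 0.1763 -0.5469  0.2242] yaw(toolx) -1.259 down [-0.     0.002 -1.   ] J [-1.279  0.32   1.566  0.     1.257 -0.02 ]
 F [ 0.17 -0.26 -0.07] T [ 0.017 -0.016 -0.011] gap 90.8mm
shift mm [-807.5    1.5  652.9]
```

Run:
```python
from h import *
a=cv2.imread("pics/top0.png")[130:310,0:240]; cv2.imwrite("pics/topz2.png",cv2.resize(a,(800,600),interpolation=cv2.INTER_CUBIC))
a=cv2.imread("pics/scene0.png")[280:480,60:460]; cv2.imwrite("pics/scz2.png",cv2.resize(a,(800,400),interpolation=cv2.INTER_CUBIC))
```

```text
(no output)
```

View pics/topz2.png

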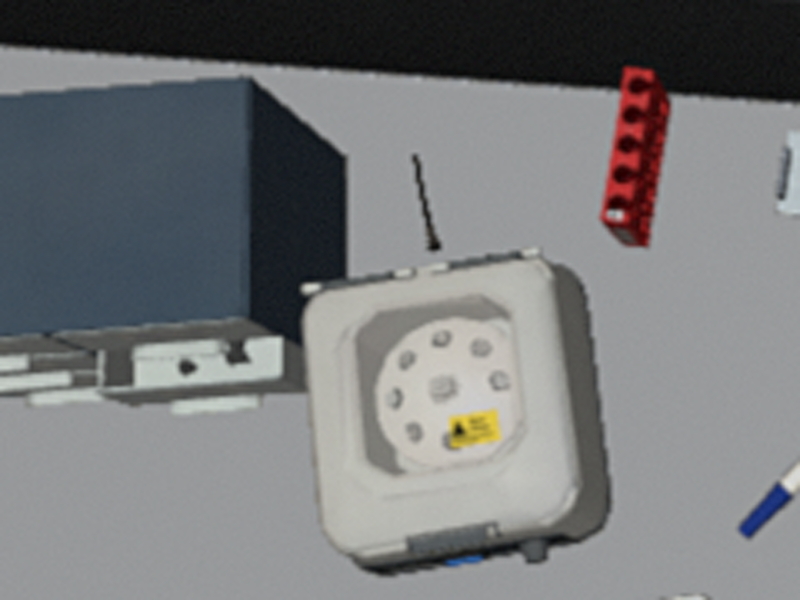

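View pics/scz2.png

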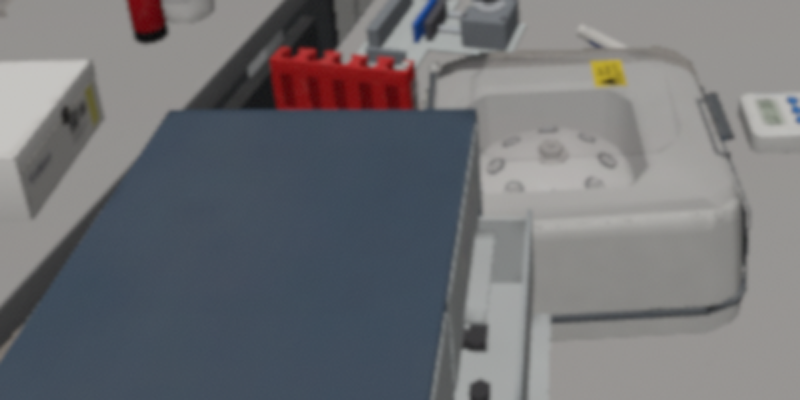

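Run:
```python
from h import *
np.set_printoptions(precision=3,suppress=True)
z=lambda p:np.array(p)*.3+[0,130]
print("box foot",ray("top",z([(346,157)]),0))
for h in(.15,.2,.25,.3):print(h,"boxtop",ray("top",z([(250,78)]),h),ray("scene",[(60+237,280+55)],h),"")
for h in(.08,.1,.12,.15,.18):print(h,"cent corner",ray("top",z([(545,255)]),h),ray("scene",[(60+219,280+31)],h))
print("centrifuge foot right",ray("top",z([(608,520),(585,280)]),0))
for h in (0,.3):print("cabinet",ray("top",[(440,170),(540,185),(639,190),(440,100)],h))
```

```text
box foot [[0.544 0.656 0.   ]]
0.15 boxtop [[0.553 0.669 0.15 ]] [[0.39  0.586 0.15 ]] 
0.2 boxtop [[0.536 0.645 0.2  ]] [[0.369 0.657 0.2  ]] 
0.25 boxtop [[0.52  0.621 0.25 ]] [[0.348 0.728 0.25 ]] 
0.3 boxtop [[0.504 0.598 0.3  ]] [[0.327 0.799 0.3  ]] 
0.08 cent corner [[0.459 0.468 0.08 ]] [[0.463 0.427 0.08 ]]
0.1 cent corner [[0.454 0.462 0.1  ]] [[0.453 0.459 0.1  ]]
0.12 cent corner [[0.449 0.456 0.12 ]] [[0.442 0.49  0.12 ]]
0.15 cent corner [[0.442 0.447 0.15 ]] [[0.426 0.537 0.15 ]]
0.18 cent corner [[0.435 0.438 0.18 ]] [[0.411 0.584 0.18 ]]
centrifuge foot right [[0.281 0.418 0.   ]
 [0.461 0.459 0.   ]]
cabinet [[ 0.63  -0.208  0.   ]
 [ 0.609 -0.466  0.   ]
 [ 0.615 -0.72   0.   ]
 [ 0.825 -0.202  0.   ]]
cabinet [[ 0.525 -0.147  0.3  ]
 [ 0.509 -0.351  0.3  ]
 [ 0.513 -0.551  0.3  ]
 [ 0.679 -0.143  0.3  ]]
```

```bash
python3 -m crank '[[[-20,0,16,0],[-38,0,31,0],[-38,0,31,0],[-38,0,31,0],[-38,0,31,0],[-38,0,31,0],[-38,0,31,0],[-38,0,31,0],[-38,0,31,0],[-38,0,31,0],[-38,0,31,0],[-38,0,31,0]]]' 1; python3 -c "
from h import *
to([.55,.422,.15])"
```

```text
time_s: 1.3
position: [0.3819, -0.0189, 0.2249]
eef_rot: [-0.572, 0.572, -0.416, 0.416]
ft_force: [0.6, -0.8, -0.6]
finger_gap: 1.0
t 1.3 pos [ 0.3819 -0.0189  0.2249] yaw(toolx) -1.259 down [ 0. -0. -1.] J [-0.079  0.011  1.952 -0.     1.179  1.18 ]
 F [ 0.63 -0.79 -0.57] T [-0.03  -0.1    0.005] gap 91.0mm
shift mm [-368.    74.9  295.3]
```

```bash
python3 -m crank '[[[-38,0,31,0],[-38,0,31,0],[-38,0,31,0],[-38,0,31,0],[-38,0,31,0],[-38,0,31,0],[-38,0,31,0],[-38,0,31,0],[-30,0,25,0],[-10,0,10,0.11],[0,0,0,0.11],[0,0,0,0.11]]]'
python3 - <<'E'
from h import *
to([.55,.422,.15])
cv2.imwrite("pics/top1.png",bot.snapshot("top")[100:300,100:420,::-1])
E
```

```text
time_s: 2.5
position: [0.5454, 0.394, 0.2236]
eef_rot: [0.494, -0.495, 0.505, -0.505]
ft_force: [0.1, -0.1, -0.4]
finger_gap: 0.998
t 2.5 pos [0.5454 0.394  0.2236] yaw(toolx) -1.592 down [-0.002 -0.001 -1.   ] J [ 0.609  0.478  1.317 -0.     1.348  2.201]
 F [ 0.12 -0.07 -0.41] T [ 0.006 -0.005 -0.026] gap 90.8mm
shift mm [-28.2  73.5   4.1]
```

View pics/top1.png

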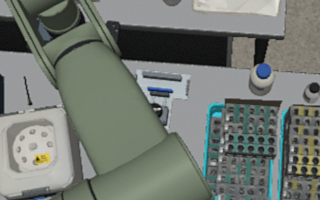

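The arm now hides the rack in this view, with the clamp still visible at about (165,85) in the crop. I'll descend over the rack.

```bash
python3 -m crank '[[[-28,0,4,0],[0,35,0,0],[0,35,0,0],[0,30,0,0],[0,25,0,0],[0,0,0,0]]]'
python3 - <<'E'
from h import *
to([.55,.422,.049])
cv2.imwrite("pics/sc1.png",cv2.resize(bot.snapshot("scene")[200:350,120:320,::-1],(800,600)))
E
```

```text
time_s: 3.15
position: [0.5477, 0.4194, 0.0952]
eef_rot: [0.492, -0.499, 0.505, -0.504]
ft_force: [-0.1, -0.4, -0.3]
finger_gap: 1.0
t 3.1 pos [0.5477 0.4194 0.0952] yaw(toolx) -1.588 down [-0.008 -0.006 -1.   ] J [ 0.637  0.595  1.443 -0.     1.113  2.224]
 F [-0.15 -0.41 -0.32] T [ 0.044  0.008 -0.043] gap 91.0mm
shift mm [-2.9 46.2  2.6]
```

View pics/sc1.png

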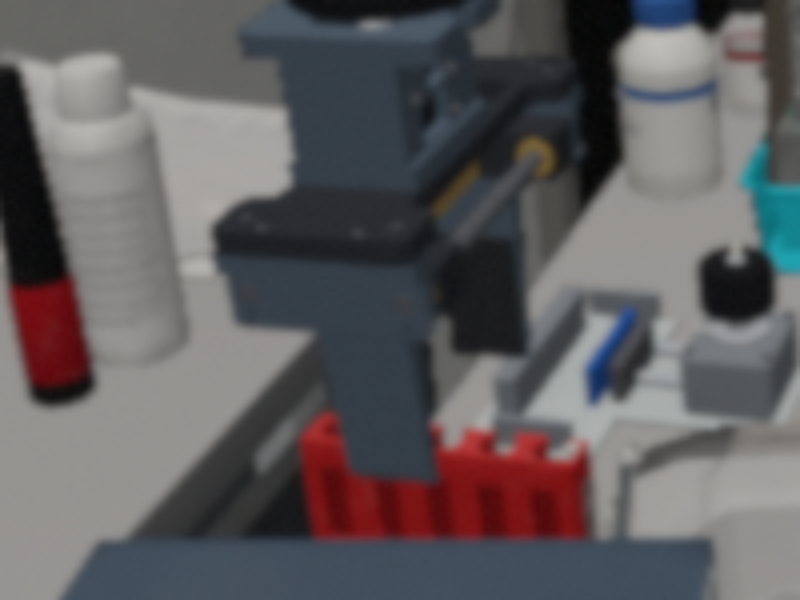

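Run:
```python
from h import *
np.set_printoptions(precision=4,suppress=True)
off=np.array([120,200])
print((proj("scene",[[.5477,.4194+.059,.084],[.5477+.016,.4194+.059,.084],[.5477-.016,.4194+.059,.084]])-off)*4)
for y in(.43,.434):
  print(y,(proj("scene",[[x,y,.073] for x in(.609,.55,.491)])-off)*4)
```

```text
[[382.6674 487.1468]
 [343.2021 483.5136]
 [422.4655 490.8107]]
0.43 [[292.8666 433.0993]
 [428.6107 444.9313]
 [568.3549 457.112 ]]
0.434 [[288.5153 438.1696]
 [424.8277 450.1307]
 [565.176  462.4459]]
```

The picture shows the near finger at about (390,440), straddling the rack, whose top runs from (305,430) to (585,450). The gripper is roughly centred, so I'll go down and close.

```bash
python3 -m crank '[[[-2,16,0,0],[0,16,0,0],[0,14,0,0],[0,0,0,0],[0,0,0,0]]]'; python3 -m crank '[[[0,0,0,0],[0,0,0,0],[0,0,0,0],[0,0,0,0],[0,0,0,0],[0,0,0,0],[0,0,0,0],[0,0,0,0]]]' 0 12
python3 - <<'E'
from h import *
st()
E
```

```text
time_s: 3.7
position: [0.5507, 0.4235, 0.0548]
eef_rot: [-0.496, 0.495, -0.504, 0.505]
ft_force: [-0.4, 0.4, 0.7]
finger_gap: 0.998
time_s: 4.5
position: [0.5502, 0.4232, 0.0539]
eef_rot: [-0.495, 0.495, -0.504, 0.505]
ft_force: [0.5, -0.5, 1.4]
finger_gap: 0.331
t 4.5 pos [0.5502 0.4232 0.0539] yaw(toolx) -1.589 down [-0. -0. -1.] J [ 0.639  0.635  1.483 -0.     1.024  2.228]
 F [ 0.46 -0.52  1.37] T [ 0.042 -0.018 -0.004] gap 30.1mm
```

```bash
python3 -m crank '[[[0,0,0,0],[0,0,0,0],[0,0,0,0],[0,0,0,0],[0,0,0,0]]]'
python3 - <<'E'
from h import *
st()
E
```

```text
time_s: 5.0
position: [0.5502, 0.4232, 0.0539]
eef_rot: [-0.495, 0.495, -0.505, 0.505]
ft_force: [0.1, 0.2, -0.6]
finger_gap: 0.233
t 5.0 pos [0.5502 0.4232 0.0539] yaw(toolx) -1.589 down [-0. -0. -1.] J [ 0.639  0.635  1.483 -0.     1.024  2.228]
 F [ 0.06  0.23 -0.57] T [0.085 0.005 0.005] gap 21.2mm
```

```bash
python3 -m crank '[[[0,-25,0,0],[0,-40,0,0],[0,-40,0,0],[30,0,0,0],[45,0,0,0],[45,0,0,0],[40,0,0,0],[13,0,0,0],[0,0,0,-0.11],[0,0,0,-0.14],[0,0,0,-0.14],[0,0,0,-0.14]]]'; python3 -m crank '[[[0,0,0,-0.14],[0,0,0,-0.14],[0,0,0,-0.14],[0,0,0,-0.14],[0,0,0,-0.14],[0,0,0,-0.14],[0,0,0,-0.14],[0,0,0,-0.046],[0,0,0,0],[0,0,0,0]]]'
python3 - <<'E'
from h import *
to([.5522,.2486,.154])
for n,c in(("top",(150,150)),("scene",(180,150))):
    im=bot.snapshot(n)[:,:,::-1]; cv2.imwrite(f"pics/{n}_2.png",im)
    cv2.imwrite(f"pics/{n}_2z.png",cv2.resize(im[c[1]:c[1]+150,c[0]:c[0]+200],(800,600),interpolation=cv2.INTER_CUBIC))
E
```

```text
time_s: 6.2
position: [0.5471, 0.2508, 0.1589]
eef_rot: [0.612, -0.611, 0.355, -0.355]
ft_force: [0.1, -0.1, -0.5]
finger_gap: 0.232
time_s: 7.2
position: [0.5471, 0.2507, 0.1589]
eef_rot: [0.707, -0.707, 0.012, -0.012]
ft_force: [0.1, -0.4, -0.5]
finger_gap: 0.228
t 7.2 pos [0.5471 0.2507 0.1589] yaw(toolx) -0.034 down [ 0.  0. -1.] J [0.411 0.408 1.602 0.    1.132 0.444]
 F [ 0.06 -0.38 -0.55] T [-0.022 -0.086  0.011] gap 20.7mm
shift mm [ 5.2  4.9 -1.9]
```

View pics/top_2z.png

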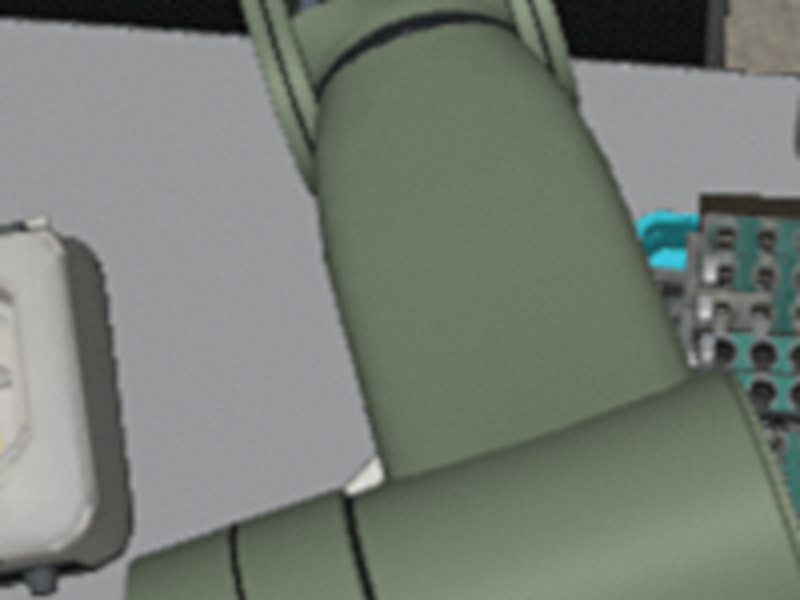

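View pics/scene_2z.png

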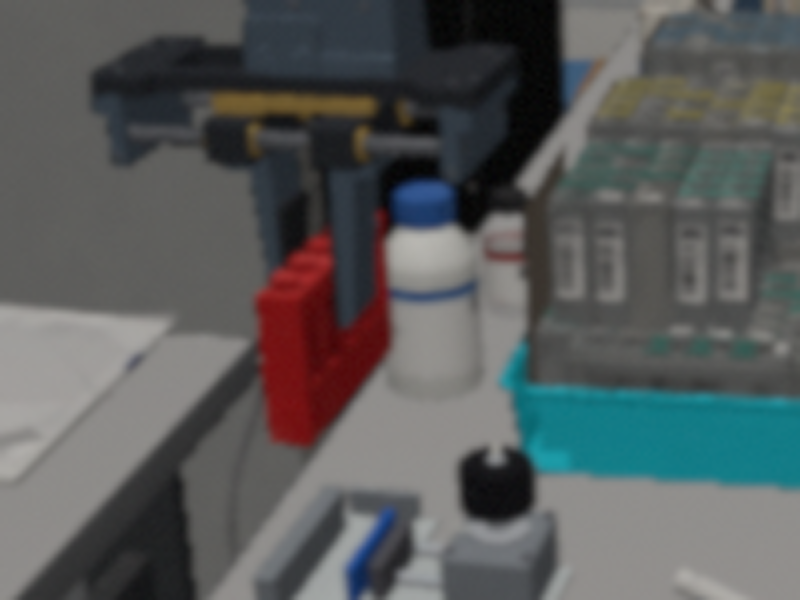

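Run:
```python
from h import *
np.set_printoptions(precision=1,suppress=True)
off=np.array([180,150]); yaw=-.034; R=np.array([[np.cos(yaw),-np.sin(yaw)],[np.sin(yaw),np.cos(yaw)]])
P=lambda l,z,t=(.5471,.2507):(proj("scene",np.c_[np.array(t)+np.array(l)/1000@R.T,np.full(len(l),z)])-off)*4
zb=.1589-.054
for d in(0,-5): print(d,"end bottom",P([(10.5,59+d),(-10.5,59+d)],zb),"top",P([(10.5,59+d),(-10.5,59+d),(-10.5,-59+d)],zb+.073))
print("far bottom",P([(-10.5,-59)],zb))
print("finger -x tip (outer face corners)",P([(-24,16),(-24,-16),(-10.5,16)],.1589-.011))
# clamp features from nest est
n=(.5562,.2485)
print("fixedjaw face top +y end, -y end",P([(10.5,50),(10.5,-50)],.030,n))
print("knob top centre",P([(-87,0)],.077,n))
print("blue",P([(-18.8,32),(-18.8,-32)],.029,n))
```

```text
0 end bottom [[262.2 444. ]
 [305.7 447.5]] top [[247.1 293.9]
 [292.  296.8]
 [379.3 211. ]]
-5 end bottom [[266.3 439.3]
 [309.6 442.8]] top [[251.4 289.9]
 [296.1 292.7]
 [382.6 207.8]]
far bottom [[388.9 348. ]]
finger -x tip (outer face corners) [[358.9 325.9]
 [381.3 301. ]
 [331.3 324.1]]
fixedjaw face top +y end, -y end [[267.1 574.9]
 [338.9 481.8]]
knob top centre [[488.6 456.6]]
blue [[338.4 564.2]
 [381.3 503.8]]
```

```bash
python3 -m crank '[[[5,0,2,0],[0,20,0,0],[0,25,0,0],[0,18,0,0],[0,0,0,0],[0,0,0,0],[0,0,0,0]]]'
python3 - <<'E'
from h import *
st()
im=bot.snapshot("scene")[:,:,::-1]; cv2.imwrite("pics/s3.png",im)
cv2.imwrite("pics/s3z.png",cv2.resize(im[200:320,220:340],(800,800),interpolation=cv2.INTER_CUBIC)[50:650])
E
```

```text
time_s: 8.0
position: [0.5531, 0.2525, 0.0972]
eef_rot: [0.707, -0.707, 0.011, -0.013]
ft_force: [-0.4, -0.4, -0.4]
finger_gap: 0.231
t 8.0 pos [0.5531 0.2525 0.0972] yaw(toolx) -0.033 down [ 0.002  0.001 -1.   ] J [ 0.409  0.472  1.667 -0.     1.     0.443]
 F [-0.42 -0.45 -0.37] T [-0.046 -0.086  0.048] gap 21.0mm
```

View pics/s3z.png

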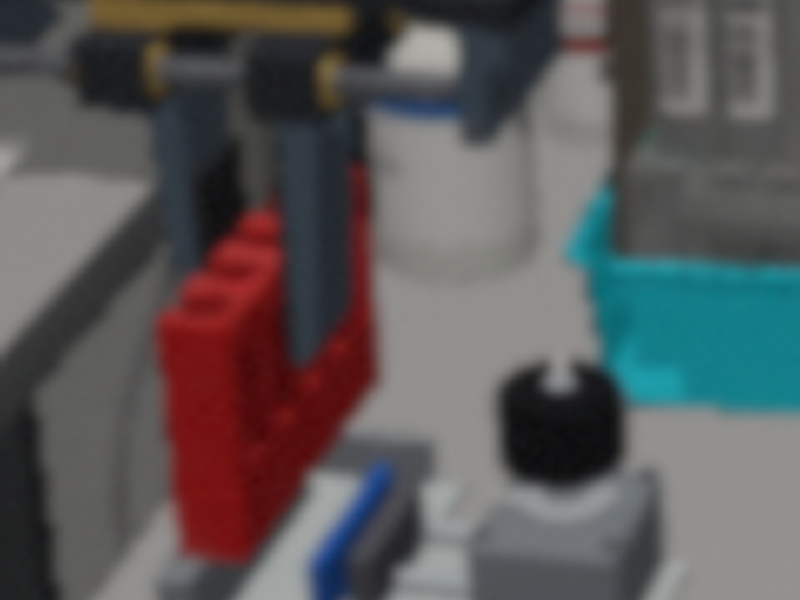

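Run:
```python
from h import *
np.set_printoptions(precision=1,suppress=True)
off=np.array([220,207.5]); yaw=-.033; R=np.array([[np.cos(yaw),-np.sin(yaw)],[np.sin(yaw),np.cos(yaw)]])
P=lambda l,z,t:(proj("scene",np.c_[np.array(t)+np.array(l)/1000@R.T,np.full(len(l),z)])-off)*6.667
t=(.5531,.2525); n=(.5562,.2485); zb=.0432
for d in(0,-4): print(d,"end bottom",P([(10.5,59+d),(-10.5,59+d)],zb,t).ravel(),"top",P([(10.5,59+d),(-10.5,59+d),(-10.5,-59+d)],zb+.073,t).ravel())
print("blue",P([(-18.8,32),(-18.8,-32)],.029,n).ravel())
print("knob top",P([(-87,0),(-87-18,0),(-87+18,0)],.077,n).ravel())
print("knob bottom",P([(-87-18,0),(-87+18,0)],.051,n).ravel())
im=cv2.imread("pics/s3.png").astype(int);b,g,r=im[...,0],im[...,1],im[...,2]
for nm,m in(("blue",(b-np.maximum(g,r)>40)),("black",(im.max(2)<45)),("red",(r-np.maximum(g,b)>60))):
    s=np.zeros_like(m)
    if nm=="red": s[220:305,230:290]=1
    elif nm=="blue": s[270:305,260:285]=1
    else: s[258:285,290:316]=1
    p=np.argwhere(m&s)[:,::-1]; print(nm,len(p),((p.min(0)-off)*6.667),((p.max(0)+1-off)*6.667))
```

```text
0 end bottom [168.  557.1 238.6 563.9] top [143.4 320.5 216.2 326.3 358.2 163.4]
-4 end bottom [173.3 550.3 243.7 557. ] top [149.  314.4 221.6 320.1 362.5 158.5]
blue [297.5 556.9 368.8 456.3]
knob top [547.8 377.6 608.5 382.5 487.7 372.8]
knob bottom [611.9 463.5 492.3 453.2]
blue 67 [313.3 463.4] [386.7 616.7]
black 226 [506.7 370. ] [620.  483.4]
red 924 [160. 210.] [366.7 556.7]
```

```bash
python3 -m crank '[[[-1,8,0,0],[0,10,0,0],[0,10,0,0],[0,5,0,0],[0,2,0,0],[0,0,0,0]]]'
python3 - <<'E'
from h import *
st()
im=bot.snapshot("scene")[:,:,::-1]; cv2.imwrite("pics/s4.png",im)
cv2.imwrite("pics/s4z.png",cv2.resize(im[230:320,220:340],(800,600),interpolation=cv2.INTER_CUBIC))
E
```

```text
time_s: 8.65
position: [0.5509, 0.252, 0.0604]
eef_rot: [-0.707, 0.707, -0.012, 0.011]
ft_force: [-0.6, 0.0, -0.0]
finger_gap: 0.23
t 8.7 pos [0.5509 0.252  0.0604] yaw(toolx) -0.033 down [-0.001 -0.    -1.   ] J [ 0.41   0.51   1.709 -0.     0.924  0.443]
 F [-0.63  0.01 -0.  ] T [-0.011 -0.053 -0.04 ] gap 20.9mm
```

View pics/s4z.png

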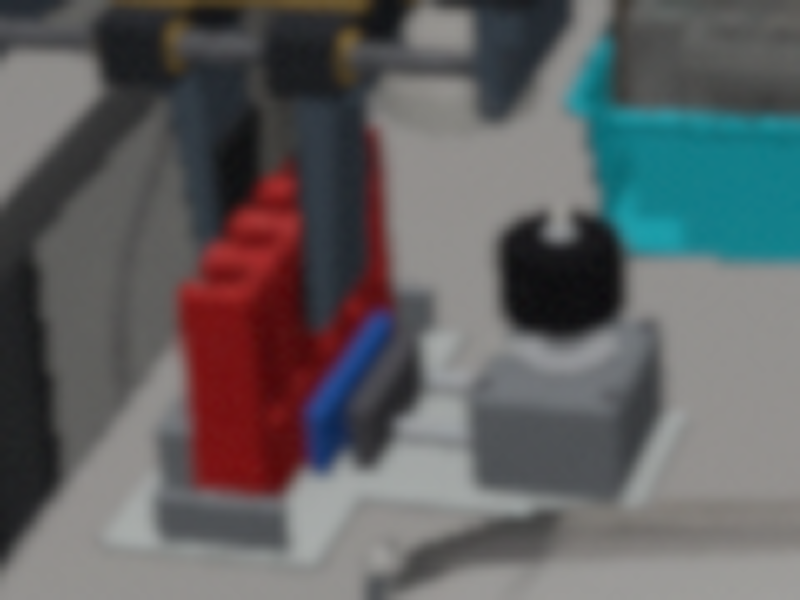

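The picture shows the rack end at (240,390) px inside the nest: it is behind the near end stop (220,515), between the fixed jaw and the blue jaw at (345,390). I'll lower the last millimetres and release.

```bash
python3 -m crank '[[[1,1,0,0],[0,1,0,0],[0,0,0,0]]]'; python3 -c "
from h import *
st()"; python3 -m crank '[[[0,1,0,0],[0,0,0,0],[0,0,0,0]]]'; python3 -c "
from h import *
st()"
```

```text
time_s: 9.0
position: [0.5522, 0.2521, 0.059]
eef_rot: [-0.707, 0.707, -0.012, 0.012]
ft_force: [0.1, 0.4, -0.7]
finger_gap: 0.234
t 9.0 pos [0.5522 0.2521 0.059 ] yaw(toolx) -0.033 down [ 0. -0. -1.] J [ 0.409  0.512  1.708 -0.     0.921  0.443]
 F [ 0.08  0.41 -0.67] T [-0.036 -0.086 -0.037] gap 21.3mm
time_s: 9.3
position: [0.5521, 0.2521, 0.0579]
eef_rot: [-0.707, 0.707, -0.012, 0.012]
ft_force: [0.1, -0.3, -1.3]
finger_gap: 0.227
t 9.3 pos [0.5521 0.2521 0.0579] yaw(toolx) -0.033 down [ 0. -0. -1.] J [ 0.409  0.514  1.71  -0.     0.919  0.443]
 F [ 0.15 -0.34 -1.35] T [-0.023 -0.102 -0.03 ] gap 20.6mm
```

```bash
python3 -m crank '[[[0,0.7,0,0],[0,0,0,0],[0,0,0,0]]]'; python3 -c "
from h import *
st()"
```

```text
time_s: 9.6
position: [0.5523, 0.2522, 0.0578]
eef_rot: [0.707, -0.707, 0.011, -0.012]
ft_force: [-1.2, 0.4, 4.9]
finger_gap: 0.234
t 9.6 pos [0.5523 0.2522 0.0578] yaw(toolx) -0.033 down [ 0.001  0.    -1.   ] J [ 0.409  0.514  1.71  -0.     0.918  0.443]
 F [-1.21  0.4   4.91] T [-0.145  0.192  0.012] gap 21.3mm
```

```bash
python3 -m crank '[[[0,0,0,0],[0,0,0,0],[0,0,0,0],[0,0,0,0],[0,0,0,0]]]' 0.5; python3 -m crank '[[[0,-15,0,0],[0,-25,0,0],[0,-30,0,0],[0,-30,0,0],[0,0,0,0]]]' 0.7;  python3 - <<'E'
from h import *
st()
im=bot.snapshot("scene")[:,:,::-1]; cv2.imwrite("pics/s5.png",im)
cv2.imwrite("pics/s5z.png",cv2.resize(im[230:320,220:340],(800,600),interpolation=cv2.INTER_CUBIC))
E
```

```text
time_s: 10.1
position: [0.5521, 0.2521, 0.057]
eef_rot: [-0.707, 0.707, -0.012, 0.012]
ft_force: [0.1, 0.5, -1.1]
finger_gap: 0.501
time_s: 10.6
position: [0.5546, 0.2532, 0.1619]
eef_rot: [0.708, -0.706, 0.009, -0.015]
ft_force: [0.2, 0.4, 0.4]
finger_gap: 0.7
t 10.6 pos [0.5546 0.2532 0.1619] yaw(toolx) -0.033 down [ 0.009  0.004 -1.   ] J [ 0.409  0.413  1.585 -0.     1.134  0.443]
 F [0.23 0.41 0.42] T [-0.039 -0.109  0.015] gap 63.7mm
```

View pics/s5z.png

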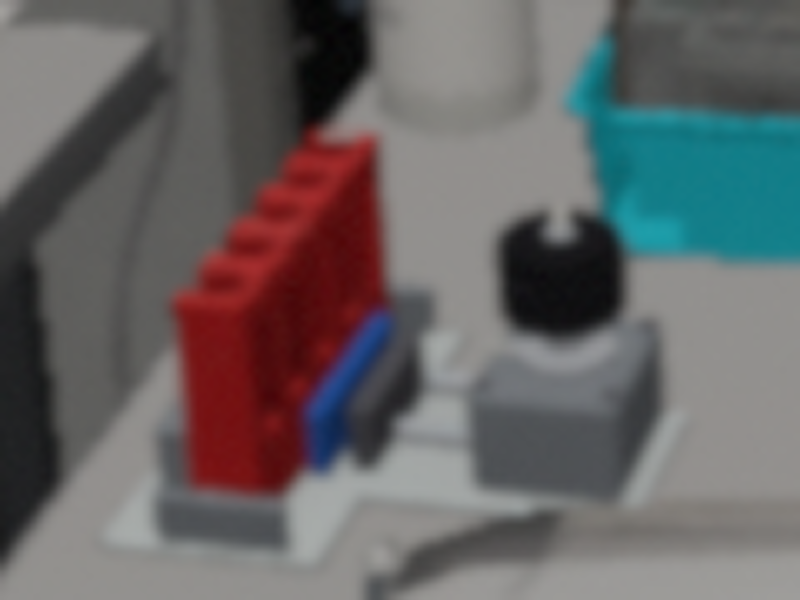

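The rack stands free and upright in the nest at about (280,330) px, with the jaw and end stops around it. Next is the knob.

```bash
python3 -m crank '[[[-25,0,0,0],[-40,0,0,0],[-20,0,0,0],[0,0,0,-0.123],[0,0,0,-0.145],[0,0,0,-0.145],[0,0,0,-0.145],[0,0,0,-0.145],[0,0,0,-0.145],[0,0,0,-0.145],[0,0,0,-0.145],[0,0,0,-0.145]]]'; python3 -m crank '[[[0,0,0,-0.145],[0,0,0,-0.145],[0,0,0,-0.145],[0,0,0,0],[0,0,0,0],[0,0,0,0]]]';  python3 - <<'E'
from h import *
to([.469,.2512,.058])
im=bot.snapshot("scene")[:,:,::-1]; cv2.imwrite("pics/s6.png",im)
cv2.imwrite("pics/s6z.png",cv2.resize(im[200:320,230:390],(800,600),interpolation=cv2.INTER_CUBIC))
E
```

```text
time_s: 11.85
position: [0.4663, 0.2545, 0.1557]
eef_rot: [0.572, -0.572, -0.414, 0.416]
ft_force: [0.3, 0.1, 0.1]
finger_gap: 0.702
time_s: 12.45
position: [0.4669, 0.2548, 0.1567]
eef_rot: [0.471, -0.471, -0.527, 0.528]
ft_force: [-0.8, -0.2, 0.0]
finger_gap: 0.702
t 12.4 pos [0.4669 0.2548 0.1567] yaw(toolx) 1.683 down [-0.001 -0.    -1.   ] J [ 0.478  0.307  1.767 -0.     1.069 -1.205]
 F [-0.8  -0.17  0.02] T [ 0.088 -0.144  0.006] gap 63.8mm
shift mm [-3.8 98.7 -1.8]
```

View pics/s6z.png

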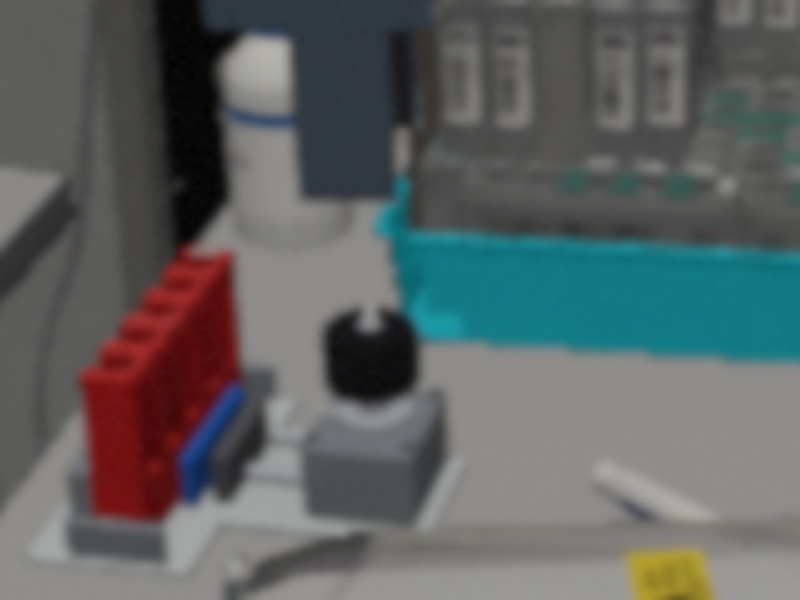

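Run:
```python
from h import *
np.set_printoptions(precision=1,suppress=True)
off=np.array([230,200]); 
P=lambda p:((proj("scene",p)-off)*5).ravel()
yaw=1.683; x=np.array([np.cos(yaw),np.sin(yaw),0]); z=np.array([-x[1],x[0],0]); t=np.array([.4669,.2548,.1457])
print("finger face", P([t+.0455*x+.016*z,t+.0455*x-.016*z,t+.0455*x]))
print("knob",P([[.469,.2512,.077],[.469+.018,.2512,.064],[.469-.018,.2512,.064]]))
```

```text
finger face [384.7 206.9 294.7 205.9 339.6 206.4]
knob [361.6 320.5 317.8 347.9 408.7 354.1]
```

The finger bottom at (346,195) and the knob at (370,350) show the same small offset from the calibration (about 1.5 px in u), so they line up. I'll descend onto the knob.

```bash
python3 -m crank '[[[-4,10,-1,0],[0,30,0,0],[0,30,0,0],[0,20,0,0],[0,9,0,0],[0,0,0,0],[0,0,0,0],[0,0,0,0]]]'; python3 -c "
from h import *
to([.4687,.2512,.058])"
```

```text
time_s: 13.3
position: [0.4695, 0.2514, 0.0593]
eef_rot: [-0.47, 0.471, 0.528, -0.527]
ft_force: [0.1, -0.2, -0.1]
finger_gap: 0.697
t 13.3 pos [0.4695 0.2514 0.0593] yaw(toolx) 1.685 down [ 0.002  0.001 -1.   ] J [ 0.47   0.415  1.889 -0.     0.835 -1.215]
 F [ 0.09 -0.18 -0.05] T [ 0.074 -0.152  0.007] gap 63.5mm
shift mm [-0.2  1.3  0.8]
```

```bash
python3 -m crank '[[[0,0,0,0],[0,0,0,0],[0,0,0,0],[0,0,0,0],[0,0,0,0],[0,0,0,0],[0,0,0,0],[0,0,0,0]]]' 0 12
python3 - <<'E'
from h import *
st()
im=bot.snapshot("scene")[:,:,::-1]; cv2.imwrite("pics/s7.png",im)
cv2.imwrite("pics/s7z.png",cv2.resize(im[200:320,230:390],(800,600),interpolation=cv2.INTER_CUBIC))
E
```

```text
time_s: 14.1
position: [0.4686, 0.2521, 0.0585]
eef_rot: [-0.471, 0.471, 0.528, -0.527]
ft_force: [-1.6, 4.8, 2.0]
finger_gap: 0.391
t 14.1 pos [0.4686 0.2521 0.0585] yaw(toolx) 1.684 down [ 0.     0.002 -1.   ] J [ 0.471  0.416  1.89   0.002  0.834 -1.215]
 F [-1.61  4.82  1.96] T [ 0.943  0.199 -0.012] gap 35.6mm
```

View pics/s7z.png

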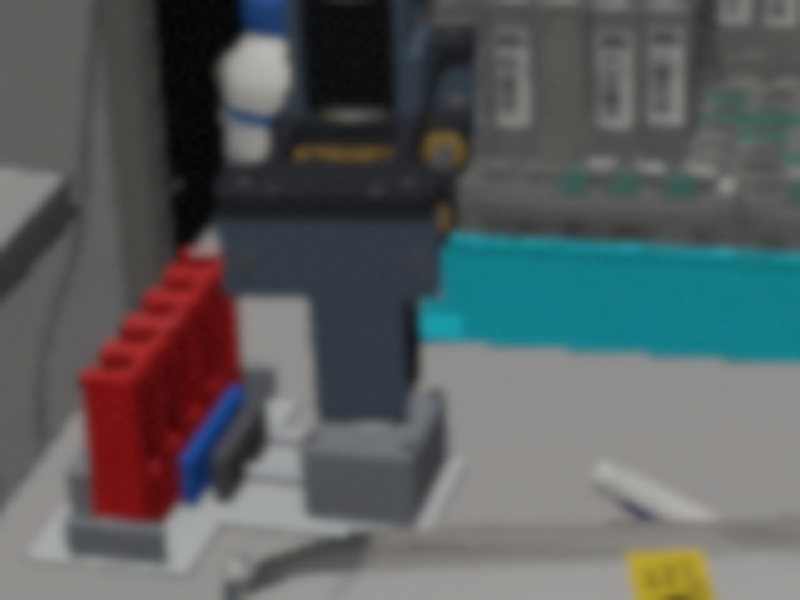

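```bash
python3 -m crank '[[[0.8,0,0,0],[0,0,0,0],[0,0,0,0]]]'; python3 -c "
from h import *
st()"; python3 -m crank '[[[0,0,0,0.1],[0,0,0,0.1],[0,0,0,0.1],[0,0,0,0.1],[0,0,0,0.1],[0,0,0,0]]]';python3 -c "
from h import *
st()"
```

```text
time_s: 14.45
position: [0.4686, 0.2521, 0.0585]
eef_rot: [-0.471, 0.471, 0.528, -0.527]
ft_force: [-2.8, 3.6, 4.0]
finger_gap: 0.391
t 14.4 pos [0.4686 0.2521 0.0585] yaw(toolx) 1.685 down [ 0.  0. -1.] J [ 0.472  0.416  1.889  0.     0.835 -1.213]
 F [-2.79  3.56  3.98] T [ 0.649  0.15  -0.033] gap 35.6mm
time_s: 15.05
position: [0.4685, 0.2518, 0.0585]
eef_rot: [-0.587, 0.587, 0.395, -0.395]
ft_force: [-2.3, 1.7, 4.3]
finger_gap: 0.392
t 15.1 pos [0.4685 0.2518 0.0585] yaw(toolx) 1.185 down [ 0. -0. -1.] J [ 0.472  0.416  1.89  -0.     0.836 -0.713]
 F [-2.34  1.69  4.31] T [0.512 0.133 0.013] gap 35.6mm
```

```bash
python3 -m crank '[[[0,0,0,0.12],[0,0,0,0.12],[0,0,0,0.12],[0,0,0,0.12],[0,0,0,0.12],[0,0,0,0.12],[0,0,0,0.12],[0,0,0,0.12],[0,0,0,0.12],[0,0,0,0.12],[0,0,0,0]]]';python3 - <<'E'
from h import *
st()
im=bot.snapshot("scene")[:,:,::-1]; cv2.imwrite("pics/s8.png",im)
cv2.imwrite("pics/s8z.png",cv2.resize(im[200:320,230:390],(800,600),interpolation=cv2.INTER_CUBIC))
E
```

```text
time_s: 16.15
position: [0.4679, 0.2513, 0.0584]
eef_rot: [-0.707, 0.707, -0.006, 0.005]
ft_force: [-2.8, -0.1, 6.5]
finger_gap: 0.388
t 16.1 pos [0.4679 0.2513 0.0584] yaw(toolx) -0.014 down [-0.001 -0.001 -1.   ] J [ 0.471  0.416  1.89  -0.     0.837  0.486]
 F [-2.83 -0.08  6.54] T [ 0.121  0.433 -0.032] gap 35.3mm
```

View pics/s8z.png

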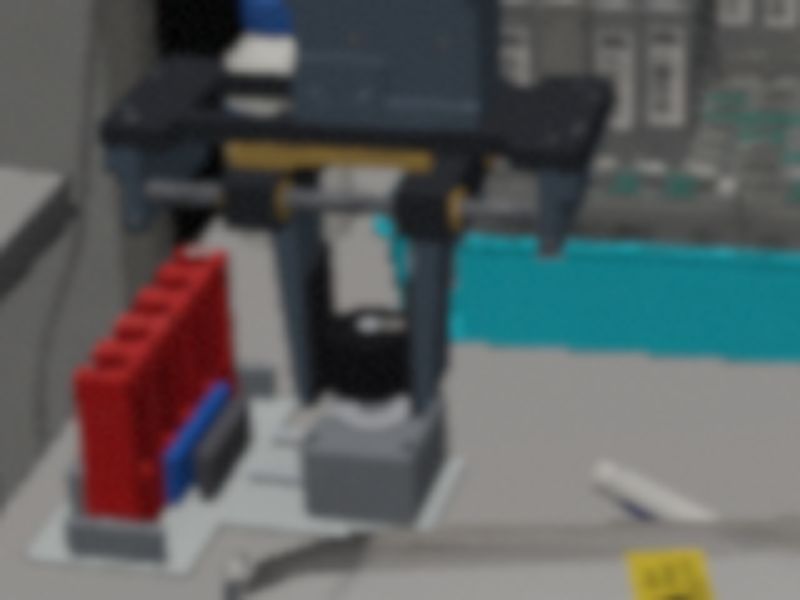

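The picture shows the knob turning with the fingers and the blue jaw, at (195,440), now against the rack. I'll continue in smaller steps and watch the wrist torque.

```bash
python3 -m crank '[[[0,0,0,0.1],[0,0,0,0.1],[0,0,0,0.1],[0,0,0,0.1],[0,0,0,0]]]';python3 -c "
from h import *
st()"; python3 -m crank '[[[0,0,0,0.1],[0,0,0,0.1],[0,0,0,0.1],[0,0,0,0]]]';python3 -c "
from h import *
st()"
```

```text
time_s: 16.7
position: [0.4675, 0.2512, 0.0584]
eef_rot: [-0.691, 0.693, -0.146, 0.145]
ft_force: [-4.2, 1.0, 6.4]
finger_gap: 0.392
t 16.7 pos [0.4675 0.2512 0.0584] yaw(toolx) -0.414 down [-0.002 -0.001 -1.   ] J [ 0.472  0.416  1.89  -0.     0.837  0.886]
 F [-4.23  1.    6.4 ] T [ 0.206  0.667 -0.024] gap 35.7mm
time_s: 17.1
position: [0.4669, 0.2509, 0.0581]
eef_rot: [-0.661, 0.664, -0.248, 0.246]
ft_force: [-4.6, 1.0, 6.4]
finger_gap: 0.395
t 17.1 pos [0.4669 0.2509 0.0581] yaw(toolx) -0.714 down [-0.003 -0.002 -1.   ] J [ 0.472  0.416  1.891 -0.     0.838  1.186]
 F [-4.62  0.96  6.43] T [0.075 0.755 0.011] gap 36.0mm
```

```bash
python3 -m crank '[[[0,0,0,0.05],[0,0,0,0.05],[0,0,0,0]]]';python3 -c "
from h import *
st()"
```

```text
time_s: 17.4
position: [0.4665, 0.2507, 0.0578]
eef_rot: [-0.648, 0.651, -0.28, 0.278]
ft_force: [-4.9, 0.0, 5.0]
finger_gap: 0.391
t 17.4 pos [0.4665 0.2507 0.0578] yaw(toolx) -0.812 down [-0.004 -0.003 -1.   ] J [ 0.472  0.416  1.892 -0.     0.838  1.284]
 F [-4.95  0.02  5.02] T [0.025 0.9   0.101] gap 35.5mm
```

```bash
python3 -m crank '[[[-1,0,-1,0],[0,0,0,0],[0,0,0,0]]]';python3 -c "
from h import *
st()";python3 -m crank '[[[0,0,0,0.05],[0,0,0,0.05],[0,0,0,0]]]';python3 -c "
from h import *
st()"
```

```text
time_s: 17.7
position: [0.4665, 0.2508, 0.0578]
eef_rot: [-0.648, 0.65, -0.28, 0.28]
ft_force: [-3.0, -2.7, 2.0]
finger_gap: 0.395
t 17.7 pos [0.4665 0.2508 0.0578] yaw(toolx) -0.813 down [-0.002 -0.002 -1.   ] J [ 0.472  0.415  1.894 -0.002  0.835  1.287]
 F [-3.03 -2.69  2.04] T [-0.642  0.381  0.134] gap 35.9mm
time_s: 18.0
position: [0.4676, 0.2519, 0.0579]
eef_rot: [0.635, -0.634, 0.312, -0.312]
ft_force: [-0.9, 0.3, -1.6]
finger_gap: 0.391
t 18.0 pos [0.4676 0.2519 0.0579] yaw(toolx) -0.914 down [ 0.001 -0.    -1.   ] J [ 4.730e-01  4.160e-01  1.892e+00 -1.000e-03  8.330e-01  1.387e+00]
 F [-0.91  0.29 -1.62] T [-0.191 -0.018  0.002] gap 35.6mm
```

```bash
python3 -m crank '[[[0,0,0,0.05],[0,0,0,0.05],[0,0,0,0]]]';python3 - <<'E'
from h import *
st()
im=bot.snapshot("scene")[:,:,::-1]; cv2.imwrite("pics/s9.png",im)
cv2.imwrite("pics/s9z.png",cv2.resize(im[200:320,230:390],(800,600),interpolation=cv2.INTER_CUBIC))
E
```

```text
time_s: 18.3
position: [0.4678, 0.2521, 0.058]
eef_rot: [0.619, -0.618, 0.343, -0.344]
ft_force: [1.5, -0.2, -2.0]
finger_gap: 0.393
t 18.3 pos [0.4678 0.2521 0.058 ] yaw(toolx) -1.014 down [ 0.001  0.    -1.   ] J [ 0.473  0.416  1.892 -0.     0.832  1.487]
 F [ 1.46 -0.15 -2.01] T [-0.092 -0.203  0.012] gap 35.8mm
```

View pics/s9z.png

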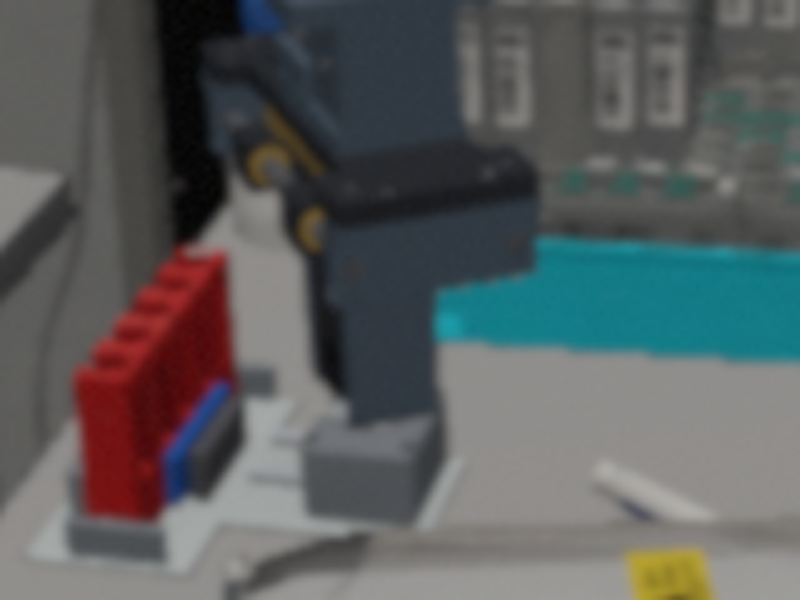

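```bash
python3 -m crank '[[[0,0,0,0.05],[0,0,0,0.05],[0,0,0,0]]]';python3 -c "
from h import *
st()";python3 -m crank '[[[0,0,0,0.05],[0,0,0,0.05],[0,0,0,0]]]';python3 - <<'E'
from h import *
st()
im=bot.snapshot("scene")[:,:,::-1]; cv2.imwrite("pics/s10.png",im)
v=[cv2.resize(cv2.imread(f"pics/{n}.png")[270:306,255:292],(370,360),interpolation=cv2.INTER_CUBIC) for n in("s8","s9","s10")]
cv2.imwrite("pics/cmp.png",cv2.resize(np.hstack(v),(800,260)))
E
```

```text
time_s: 18.65
position: [0.4676, 0.252, 0.0582]
eef_rot: [0.601, -0.6, 0.373, -0.374]
ft_force: [1.0, 0.0, -0.8]
finger_gap: 0.389
t 18.6 pos [0.4676 0.252  0.0582] yaw(toolx) -1.113 down [ 0.001  0.    -1.   ] J [ 0.473  0.416  1.892 -0.     0.833  1.587]
 F [ 1.01  0.   -0.79] T [-0.056 -0.197  0.047] gap 35.4mm
time_s: 18.95
position: [0.4674, 0.252, 0.0583]
eef_rot: [0.581, -0.581, 0.403, -0.403]
ft_force: [1.2, -0.2, -1.2]
finger_gap: 0.392
t 18.9 pos [0.4674 0.252  0.0583] yaw(toolx) -1.213 down [ 0.001  0.    -1.   ] J [ 0.473  0.415  1.892 -0.     0.833  1.686]
 F [ 1.2  -0.24 -1.23] T [-0.127 -0.177  0.153] gap 35.6mm
```

View pics/cmp.png

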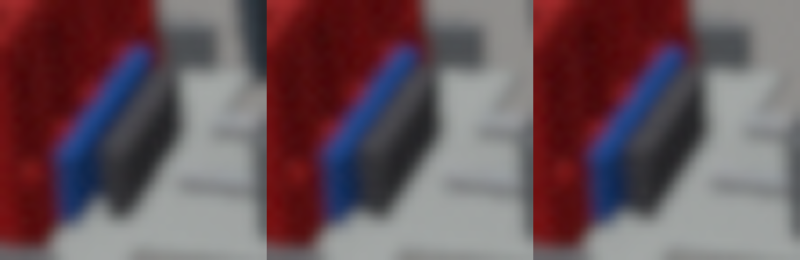

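```bash
python3 -m crank '[[[0,0,0,0.05],[0,0,0,0.05],[0,0,0,0]]]';python3 -c "
from h import *
st()";python3 -m crank '[[[0,0,0,0.05],[0,0,0,0.05],[0,0,0,0]]]';python3 -c "
from h import *
st()"
```

```text
time_s: 19.3
position: [0.4673, 0.252, 0.0583]
eef_rot: [0.56, -0.56, 0.432, -0.432]
ft_force: [1.1, -0.7, -0.1]
finger_gap: 0.389
t 19.3 pos [0.4673 0.252  0.0583] yaw(toolx) -1.313 down [ 0.  0. -1.] J [ 0.473  0.415  1.892 -0.     0.834  1.786]
 F [ 1.08 -0.71 -0.12] T [-0.117 -0.093 -0.003] gap 35.4mm
time_s: 19.6
position: [0.4672, 0.252, 0.0584]
eef_rot: [0.538, -0.538, 0.459, -0.459]
ft_force: [0.8, 0.3, 0.6]
finger_gap: 0.391
t 19.6 pos [0.4672 0.252  0.0584] yaw(toolx) -1.413 down [ 0.  0. -1.] J [0.473 0.415 1.892 0.    0.834 1.886]
 F [0.83 0.31 0.59] T [-0.052 -0.008 -0.007] gap 35.6mm
```

```bash
python3 -m crank '[[[0,0,0,0.05]]]';python3 -c "
from h import *
st()";python3 -m crank '[[[0,0,0,0.05]]]';python3 -c "
from h import *
st()";python3 -m crank '[[[0,0,0,0.05]]]';python3 - <<'E'
from h import *
st()
im=bot.snapshot("scene")[:,:,::-1]; cv2.imwrite("pics/s11.png",im)
g=[cv2.imread(f"pics/{n}.png")[270:306,255:292].astype(np.float32).mean(2) for n in("s5","s8","s9","s10","s11")]
for a in range(4): print(np.abs(g[a+1]-g[a])[5:].mean(), cv2.phaseCorrelate(g[a][8:32,10:30].copy(),g[a+1][8:32,10:30].copy()))
t=[cv2.resize(cv2.imread(f"pics/{n}.png")[250:290,285:325],(400,400),interpolation=cv2.INTER_CUBIC) for n in("s9","s11")]
cv2.imwrite("pics/cmp2.png",np.hstack(t))
E
```

```text
time_s: 19.7
position: [0.467, 0.252, 0.0583]
eef_rot: [-0.526, 0.526, -0.473, 0.472]
ft_force: [-0.2, -0.3, 1.2]
finger_gap: 0.39
t 19.7 pos [0.467  0.252  0.0583] yaw(toolx) -1.463 down [-0.  0. -1.] J [0.473 0.415 1.892 0.    0.834 1.936]
 F [-0.2  -0.28  1.2 ] T [0.095 0.095 0.311] gap 35.5mm
time_s: 19.8
position: [0.467, 0.252, 0.0583]
eef_rot: [0.514, -0.514, 0.486, -0.486]
ft_force: [-0.4, 1.1, 1.1]
finger_gap: 0.391
t 19.8 pos [0.467  0.252  0.0583] yaw(toolx) -1.514 down [-0.  0. -1.] J [0.473 0.415 1.893 0.    0.834 1.987]
 F [-0.39  1.07  1.09] T [0.017 0.05  0.343] gap 35.6mm
time_s: 19.9
position: [0.467, 0.2521, 0.0584]
eef_rot: [0.502, -0.502, 0.498, -0.498]
ft_force: [0.2, 0.1, 1.0]
finger_gap: 0.387
t 19.9 pos [0.467  0.2521 0.0584] yaw(toolx) -1.564 down [-0.  0. -1.] J [0.473 0.415 1.893 0.    0.834 2.037]
 F [0.21 0.1  1.04] T [0.05  0.074 0.298] gap 35.2mm
14.268236 ((-4.938990389034053, -1.401111449736952), 0.17522546996672947)
5.3510604 ((-0.8801423346822244, 0.00687973389376495), 0.8719455723961195)
0.686719 ((-0.036068747988933225, 0.02942751828817869), 1.0070634712775548)
0.71345556 ((-0.0340792086146422, -0.11692378194890019), 0.9958932926257451)
```

View pics/cmp2.png

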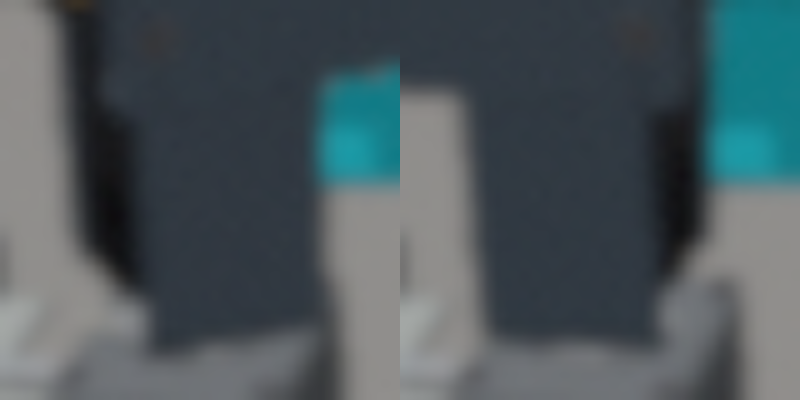

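The wrist torque holds at about 0.3 N m while the fingers turn, and the jaw image has not shifted (under 0.05 px along the jaw) since s9. The screw is therefore seated and the fingers are slipping, so I'll back off a quarter turn (1.57 rad).

```bash
python3 -m crank '[[[0,0,0,0],[0,0,0,0],[0,0,0,0]]]';python3 -c "
from h import *
st()"; python3 -m crank '[[[0,0,0,-0.05],[0,0,0,-0.1],[0,0,0,-0.14],[0,0,0,-0.14],[0,0,0,-0.14],[0,0,0,-0.14],[0,0,0,-0.14],[0,0,0,-0.14],[0,0,0,-0.14],[0,0,0,-0.14],[0,0,0,-0.14],[0,0,0,-0.1]]]';python3 -m crank '[[[0,0,0,-0.06],[0,0,0,0],[0,0,0,0],[0,0,0,0]]]';python3 - <<'E'
from h import *
st()
im=bot.snapshot("scene")[:,:,::-1]; cv2.imwrite("pics/s12.png",im)
cv2.imwrite("pics/s12z.png",cv2.resize(im[200:320,230:390],(800,600),interpolation=cv2.INTER_CUBIC))
E
```

```text
time_s: 20.25
position: [0.467, 0.2521, 0.0583]
eef_rot: [0.502, -0.502, 0.498, -0.498]
ft_force: [-0.3, 0.4, 2.5]
finger_gap: 0.391
t 20.2 pos [0.467  0.2521 0.0583] yaw(toolx) -1.564 down [-0.  0. -1.] J [0.473 0.415 1.893 0.    0.834 2.037]
 F [-0.28  0.44  2.53] T [0.205 0.158 0.147] gap 35.6mm
time_s: 21.45
position: [0.4678, 0.2513, 0.0584]
eef_rot: [-0.707, 0.707, -0.017, 0.018]
ft_force: [2.2, -2.0, 1.2]
finger_gap: 0.39
time_s: 21.85
position: [0.4678, 0.2514, 0.0584]
eef_rot: [-0.707, 0.707, 0.002, -0.001]
ft_force: [3.3, -3.7, 1.3]
finger_gap: 0.39
t 21.9 pos [0.4678 0.2514 0.0584] yaw(toolx) 0.005 down [ 0.001 -0.001 -1.   ] J [ 0.472  0.415  1.892 -0.002  0.833  0.469]
 F [ 3.33 -3.74  1.29] T [-0.764 -0.697 -0.003] gap 35.5mm
```

View pics/s12z.png

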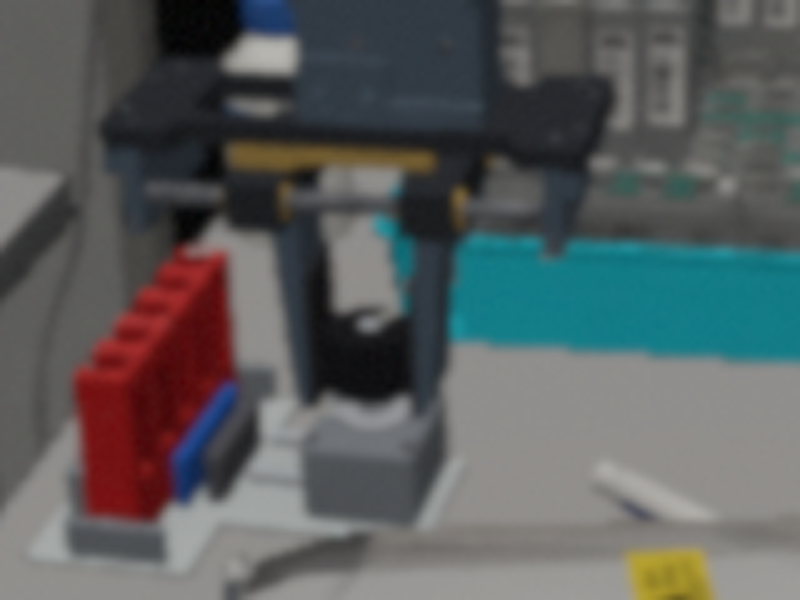

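Run:
```python
from h import *
np.set_printoptions(precision=2,suppress=True)
def edge(n):
    g=cv2.imread(f"pics/{n}.png").astype(float).mean(2); out=[]
    for r in range(286,295):
        row=g[r,262:292]; i0=np.argmin(row); 
        thr=(row.min()+150)/2 if 0 else 105
        j=i0
        while j<len(row)-1 and row[j]<thr: j+=1
        out.append(262+j-1+(thr-row[j-1])/(row[j]-row[j-1]))
    return np.array(out)
for n in("s5","s7","s8","s9","s10","s11","s12"): print(n,edge(n))
n=np.array([.5562,.2485]);x=np.array([np.cos(.033),-np.sin(.033)])
for o in(-20,-26.28): print(proj("scene",[[*(n+x*o/1000),.02]]))
```

```text
s5 [283.13 283.36 283.31 282.71 282.14 281.43 280.03 279.07 278.96]
s7 [283.15 283.4  283.39 282.75 282.16 281.45 280.14 279.14 278.98]
s8 [279.75 279.79 279.59 279.21 278.63 277.94 277.27 276.65 276.15]
s9 [278.6  278.64 278.49 278.09 277.51 276.78 276.16 275.52 274.84]
s10 [278.61 278.65 278.51 278.08 277.51 276.8  276.16 275.5  274.82]
s11 [278.6  278.64 278.5  278.11 277.5  276.79 276.16 275.53 274.79]
s12 [281.5  281.63 281.57 281.17 280.62 279.94 279.29 278.74 278.17]
[[271.02 287.32]]
[[274.02 287.6 ]]
```

```bash
python3 -m crank '[[[0,0,0,0],[0,0,0,0],[0,0,0,0],[0,0,0,0],[0,0,0,0]]]'
python3 - <<'E'
from h import *
st()
im=bot.snapshot("scene")[:,:,::-1]; cv2.imwrite("pics/s13.png",im)
def be(n):
    a=cv2.imread(f"pics/{n}.png").astype(int); m=(a[...,0]-a[...,1:].max(2)>35); m[:270]=0;m[306:]=0;m[:,:255]=0;m[:,292:]=0
    p=np.argwhere(m); return len(p),p.mean(0).round(2)
for n in("s5","s9","s12","s13"): print(n,be(n))
a=cv2.imread("pics/scene0.png").astype(int);d=np.abs(a-im).max(2)
for nm,(x0,y0,x1,y1) in dict(marker=(345,288,378,312),bottle=(272,215,300,250),dye=(300,195,316,230)).items(): print(nm,d[y0:y1,x0:x1].mean().round(1))
E
```

```text
time_s: 22.4
position: [0.4678, 0.2514, 0.0583]
eef_rot: [-0.707, 0.707, 0.002, -0.001]
ft_force: [2.1, -4.0, 0.9]
finger_gap: 0.393
t 22.4 pos [0.4678 0.2514 0.0583] yaw(toolx) 0.005 down [ 0.001 -0.001 -1.   ] J [ 0.472  0.415  1.892 -0.002  0.833  0.469]
 F [ 2.13 -4.04  0.85] T [-0.799 -0.691 -0.032] gap 35.8mm
s5 (98, array([287.72, 271.04]))
s9 (80, array([287.62, 267.66]))
s12 (94, array([287.56, 269.62]))
s13 (93, array([287.63, 269.56]))
marker 5.3
bottle 72.1
dye 57.7
```

```bash
python3 -c "
from workcell import bot
print(bot.close_job())"
```

```text
the job is handed in; nothing more can be done
None
```

I stood the red rack upright in the clamp nest and released it. I then turned the thumbscrew clockwise until it seated, backed it off a quarter turn, and handed the job in at 22.4 s still gripping the knob at 12 N.

- **Seating:** the wrist torque held at about 0.3 N m while the fingers slipped on the knob. The jaw stayed still in three pictures in a row, so I take the screw as fully seated.
- **Back-off:** I turned the gripper back 1.57 rad. The jaw carrier moved 3.1 px in the images, where a quarter turn should give about 3.0 to 3.2 px. A rougher scale, taken from the earlier turn, gives about 1.47 rad instead, so the true back-off is between 1.47 and 1.57 rad.
- **Rack:** it stands upright in the nest, and the blue jaw has drawn back about 3.8 mm, so it is free again.
- **At hand-in:** the gripper held steady with a side load of about 4 N on the knob.
- **Bystanders:** the marker looks unchanged in the last picture. The arm blocks the bottles in that view and I never measured the forceps, so those checks are inconclusive. The arm stayed well away from all of them.

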